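Lay up the chip-mounting kit tray

ROBOT

A 6-joint arm with a two-finger parallel gripper is mounted at the origin on a cart in front of the work surface, level with it; the furniture and walls round the work are solid. World frame = base frame: x ahead of the robot, y to its left, z up, the work surface at z = 0. Lengths are in m, angles in rad, forces in N, time in s.
With the tool pointing down it reaches from about 0.325 to 0.775 m from the base axis. Payload 5.5 kg.
Tool frame: the origin (TCP) lies between the finger pads; the fingertips stand 17 mm ahead of it and the grasp point (between the pads) lies 2 mm behind it; z points along the fingers, x is the direction in which the jaws open and shut, and the axes are right-handed (so a half turn about z gives the same grasp; the last joint's range is limited). The gripper opens to 85 mm and grips with 20 to 120 N. Pads are 22 mm wide; open, the fingers measure 114 mm over their backs; the gripper's body (76 mm by 85 mm) begins 54 mm behind the grasp point. The pads swing forward as they close: fully open they stand 13 mm farther back than shut.
Start: joints at [-1.173, 0.091, 1.231, -0, 1.82, -0.057], TCP at [0.264, -0.539, 0.248] pointing down, gripper open.
Joint ranges: [-2.87, 2.87], [-0.86, 2.18], [0.17, 2.46], [-1.51, 4.65], [0.06, 2.69], [-2.65, 2.65]. Speed limits (rad/s): [2.57, 2.57, 3.01, 3.14, 3.14, 3.14].

INTERFACE

Orientations are given as [roll, pitch, yaw] about the fixed x, y, z axes, in that order (R = Rz(yaw) Ry(pitch) Rx(roll)).
In Python, from station import get_state, snapshot, calibration, hand_in gives the robot as it stands.
- The arm moves only by the tool servo_tool, never from a script. Its argument "motion" is a list of rows, each a list of 3 entries, a list of its own where there are three numbers: the shift along the world's x, y, z each as a share of 10 cm, from -1 to 1, then the turn about the world's z as a share of 2 pi rad, from -1 to 1, then the opening in per cent of the stroke, from 0 (shut) to 100 (fully open). In form: [[[dx, dy, dz], turn, grip], ...]. A call has 1 to 12 rows; each row is the pose to reach, as a shift and turn from the pose commanded when the call began, turning the shorter way round; what a row does not reach only later rows make up. A row lasts 1/10 s, in which the tool goes at most 50 mm and 8.59 degrees, less where a joint would pass 70% of its speed; a pose out of reach is approached as far as the arm can. A call with a number of a shift or a turn outside -1 to 1 is refused whole. A call with a gripper value outside its range is refused whole. The fingers move at their own pace and stop on an object; "squeeze" is the grip in N (left out, the last holds). Time passes only in rows, so rows that repeat a pose let the fingers close. It gives the time, the measured TCP pose, the force and the opening at its end, in the units of the state.
- get_state(): the state, without advancing time (a new reading comes with each control period).
- snapshot(name): name is "scene" or "top" or "wrist"; returns (picture, depth): 480x640x3 uint8, blue, green, red; 480x640 float32, m along the optical axis (not along the pixel's ray), 0 where there is no reading.
- calibration(name): a dict with "camera_matrix" (3x3 intrinsics, pixels), "dist" ([k1, k2, p1, p2, k3] as OpenCV has them; the pictures are not rectified), "rvec" (rotation vector, rad) and "tvec" (3), from world to camera coordinates, as OpenCV has them. Camera axes: x right, y down, z forward; pixel columns grow to the right and rows downward; lengths in m; the calibration is good to about 2 mm. A picture is of the moment at which its call begins: read the wrist's pose just before it. calibration takes no time and is no camera call; for the wrist camera it gives the pose at the moment of the call.
- hand_in(): hands the job in, once; it reports no verdict.
The state is a dict: "clock": time; "qpos": joint angles; "qvel": joint speeds; "joint_torque": joint torques, N m; "tool_pos": TCP position; "ee_rot": TCP orientation; "force": force on the tool from outside, world axes, zero at the start; "wrist_torque": the same for the moment, N m; "width": finger opening in m.
Only numpy, scipy, OpenCV 4.12 (cv2) and the standard library are available. Lean on these libraries where they do the work, as an engineer would, in place of code of your own. Each camera call takes 0.05 s, during which the arm holds its last target.

TASK

Lay up the chip-mounting kit in the aluminium tray from the things lying in front of it: the black tweezers lying across their two rests, the flat clear chip box in the square pocket, and the larger and the smaller vial standing upright, each in the round well of its own size. The pen and the squat lens tub are not part of the kit: leave them where they are. Do not knock a vial over on the way.

Things in the scene. Friction and masses are not known exactly. Their poses are not given: they have to be found in the camera images.
- tweezers_center (a point): Black tweezers lying flat on the bench (loose, about 22 g), 118 mm long, 16 mm wide at the middle and narrower to both ends, 8 mm high. The point is their centre, 4 mm above the underside. Their y axis runs along their length, z is up.
- gel_box_center (a point): Closed flat clear plastic chip box with small chips inside on a dark gel (loose, about 63 g), 18 mm high, 50 mm wide along its y and 56 mm along its x including the hinge and lip (body 50 mm along x); the lid does not open. Best gripped across y (50 mm). The point is its centre, 9 mm above the underside; z is up.
- large_vial_center (a point): Larger glass vial, standing upright (loose, about 40 g): amber-coloured body 32 mm in diameter up to a height of 57 mm, black screw cap 28 mm in diameter above, 71 mm high in all. The point is its centre, 35.5 mm above the underside; z is its axis, up.
- small_vial_center (a point): Smaller glass vial, standing upright (loose, about 28 g): white body 22 mm in diameter up to a height of 39 mm, white screw cap 18 mm in diameter above, 49 mm high in all. The point is its centre, 24.5 mm above the underside; z is its axis, up.
- lens_tub_center (a point): Squat lens tub, not part of the kit: pale screw pot with a wide black cap, no neck, 33 mm in diameter, 36 mm high, standing loose on the bench. The point is its centre, 18 mm above the underside. (Solid surroundings: a fixed microscope, base from x = 0.54 on, y -0.02 to 0.24; its eyepieces overhang at x 0.50 to 0.61, y 0.01 to 0.14, 0.41 to 0.49 m above the bench.)
- pen_center (a point): Slim white pen, not part of the kit, to be left where it is: round, 145 mm long (along its y), 11 mm wide, 9 mm high, lying loose on the bench. The point is its centre, 4.5 mm above the underside.
- tweezer_rest_seat (a point): Fixed grey insert, 78 x 78 mm, one of four in a row along y (80 mm pitch, any order) in the fixed tray. Two saddles 10 mm wide at x = -28 and +28 mm carry the tweezers along its x; free between them. Saddle floors 13.5 mm above the bench, lips up to 22 mm, 41 mm apart at the top sloping in to 22 mm. Point: centre of the resting tweezers, 17.5 mm above the bench.
- box_pocket_seat (a point): Fixed grey insert, 78 x 78 mm, one of four in a row along y (80 mm pitch, any order) in the fixed tray. Square pocket 70 x 70 mm; floor 5.5, rim 11.5 mm above the bench. Point: centre of the chip box lying in mid pocket (along x or y), 14.5 mm above the bench. Tray: aluminium, 86 x 326 mm, rim 10 mm high, wire grip 18 mm out at each end.
- large_well_seat (a point): Fixed grey insert, 78 x 78 mm, one of four in a row along y (80 mm pitch, any order) in the fixed tray. The larger round well: 40 mm in diameter, floor 5.5 mm above the bench, 45 degree lead-in to 48 mm at the top face, 15.5 mm above the bench. Point: on its axis, at the centre of the larger vial standing in it, 41 mm above the bench.
- small_well_seat (a point): Fixed grey insert, 78 x 78 mm, one of four in a row along y (80 mm pitch, any order) in the fixed tray. The smaller round well: 30 mm in diameter (too small for the larger vial), floor 5.5 mm above the bench, 45 degree lead-in to 38 mm at the top face, 15.5 mm above the bench. Point: on its axis, at the centre of the smaller vial standing in it, 30 mm above the bench.
Things that resemble listed ones, but are neither listed nor needed, are in the scene too. What is shaped like the part that bears small_vial_center but purple or yellow is not meant.

How it is judged:
At the end, for the whole second after the job is handed in: Tweezers in both saddles (18 mm along, 10 mm across, 0.25 rad); chip box flat on the floor of the square pocket; larger vial upright on the floor of the larger well, smaller of the smaller (height within 3 mm, tilt under 0.12 rad); all at rest. Pen and lens tub within 25 mm of where they were (x of tweezers_center in the frame of tweezer_rest_seat between -0.018 and 0.018 m and y of tweezers_center in the frame of tweezer_rest_seat between -0.01 and 0.01 m and z of tweezers_center in the frame of tweezer_rest_seat between -0.004 and 0.005 m and angle between the y axis of tweezers_center and the x axis of tweezer_rest_seat, either way round below 0.25 rad and linear speed of each of tweezers, gel_box, large_vial, small_vial below 0.02 m/s and x of gel_box_center in the frame of box_pocket_seat between -0.012 and 0.012 m and y of gel_box_center in the frame of box_pocket_seat between -0.012 and 0.012 m and z of gel_box_center in the frame of box_pocket_seat between -0.004 and 0.003 m and angle between each of gel_box_center, large_vial_center, small_vial_center's own z axis and vertical below 0.12 rad and x of large_vial_center in the frame of large_well_seat between -0.008 and 0.008 m and y of large_vial_center in the frame of large_well_seat between -0.008 and 0.008 m and z of large_vial_center in the frame of large_well_seat between -0.004 and 0.003 m and x of small_vial_center in the frame of small_well_seat between -0.008 and 0.008 m and y of small_vial_center in the frame of small_well_seat between -0.008 and 0.008 m and z of small_vial_center in the frame of small_well_seat between -0.004 and 0.003 m and distance of each of pen_center, lens_tub_center from where it was at the start of the episode below 0.025 m); the robot touches nothing.
It fails at once if a vial is knocked over (angle between any of large_vial_center, small_vial_center's own z axis and vertical above 0.8 rad).
It fails at once if the pen or the lens tub is carried off or pushed away (more than 30 mm) (distance of any of pen_center, lens_tub_center from where it was at the start of the episode above 0.03 m).
It also fails if it takes over 88 s, if anything falls off the work surface, if the arm or the gripper's body presses on something with over 40 N, if the wrist force passes 120 N, or if a joint passes its speed limit or range.

## Working session

There is one attempt and no reset: what is moved stays moved. The work goes in short steps, Python scripts to look and compute and a tool call to move; the robot and the scene stay as the last step left them, time stands still between calls to the robot, and variables do not carry over. Pictures are saved under pics/ and viewed, and the job is handed in when it is done.

Besides the shell and the picture viewer there is one more tool, called after "Request:" as name(argument=value, ...) on one line, values as JSON. servo_tool: Moves the arm, as the interface text tells. Shift numbers are shares of 10 cm and turn numbers shares of 2 pi rad, none past 1 either way. Its arguments: {"type":"object","properties":{"motion":{"type":"array"},"squeeze":{"type":"number"}},"required":["motion"]}

```bash
mkdir -p pics
cat > h.py <<'E'
import numpy as np, cv2
from station import get_state, snapshot, calibration, hand_in
def cal(n):
    c=calibration(n); return np.array(c['camera_matrix'],float),np.array(c['dist'],float),cv2.Rodrigues(np.array(c['rvec'],float))[0],np.array(c['tvec'],float).ravel()
def ray(n,uv,z,c=None):
    K,D,R,t=c or cal(n)
    p=cv2.undistortPoints(np.array(uv,float).reshape(-1,1,2),K,D).reshape(-1,2)
    d=np.c_[p,np.ones(len(p))]@R; o=-R.T@t
    return o+d*((z-o[2])/d[:,2])[:,None]
def cloud(n,depth,c=None):
    K,D,R,t=c or cal(n)
    v,u=np.mgrid[0:480,0:640]
    p=cv2.undistortPoints(np.stack([u,v],-1).reshape(-1,1,2).astype(float),K,D).reshape(-1,2)
    P=np.c_[p,np.ones(len(p))]*depth.reshape(-1,1)
    return ((P-t)@R).reshape(480,640,3)
E
python3 - <<'E'
from h import *
print(get_state())
for n in ("scene","top"):
    p,d=snapshot(n); cv2.imwrite(f'pics/{n}0.png',p); np.savez(f'{n}0.npz',p=p,d=d)
    K,D,R,t=cal(n); print(n,-R.T@t)
E
```

```text
{'clock': 0.0, 'qpos': array([-1.17272083e+00,  9.18473577e-02,  1.23191338e+00, -7.72041376e-07,
        1.81980510e+00, -5.66911881e-02]), 'qvel': array([-9.48093632e-04,  1.92132022e-04,  8.38987945e-05, -1.32386925e-04,
       -1.20604906e-03,  6.15412555e-04]), 'joint_torque': array([-3.24907287e-04, -4.58736956e+01, -4.18019736e+01, -3.03667512e-04,
        1.17608011e-02,  5.56015743e-05]), 'tool_pos': array([ 0.26345356, -0.5387765 ,  0.2471422 ]), 'ee_rot': array([-3.14148160e+00,  1.97006053e-03, -1.11602973e+00]), 'force': array([-0.38043926, -0.05631487, -0.31170448]), 'wrist_torque': array([-0.03653303, -0.03031606,  0.00535713]), 'width': 0.0857191115879815}
scene [-0.09834134 -0.49398031  0.60144482]
top [ 0.43210776 -0.2155083   0.90336925]
```

View pics/scene0.png

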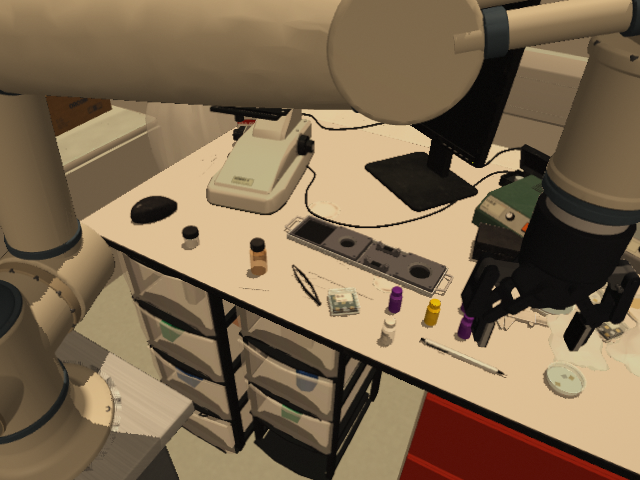

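View pics/top0.png

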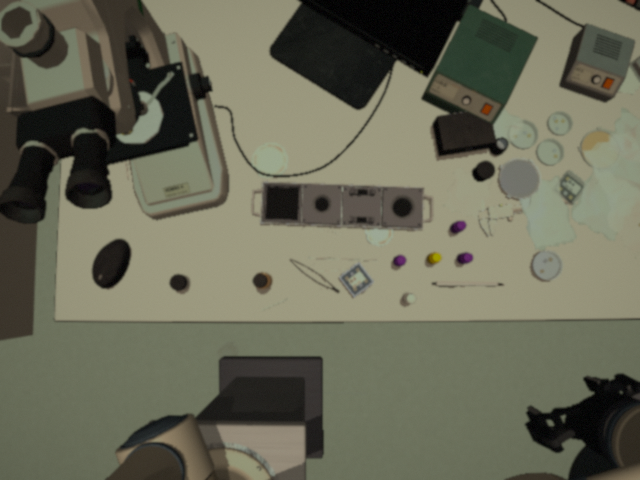

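The top view shows, left to right:
- lens tub at (179,283)
- amber vial at (262,282)
- tweezers at (315,275)
- chip box at (356,280), with a lookalike at (570,187) off to the far right
- white vial at (409,298), with purple and yellow lookalikes at (400,261), (434,258), (465,258) and (458,227)
- pen at (467,285)

The tray inserts from the left are pocket, small well, rests and large well.

Run:
```python
import cv2,numpy as np
p=np.load('top0.npz')['p']
cv2.imwrite('pics/topA.png',cv2.resize(p[175:310,245:445],None,fx=4,fy=4,interpolation=cv2.INTER_CUBIC))
cv2.imwrite('pics/topB.png',cv2.resize(p[240:315,240:440],None,fx=4,fy=4,interpolation=cv2.INTER_CUBIC))
s=np.load('scene0.npz')['p']
cv2.imwrite('pics/scA.png',cv2.resize(s[205:395,225:465],None,fx=3.3,fy=3.1,interpolation=cv2.INTER_CUBIC))
```

```text
(no output)
```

View pics/topA.png

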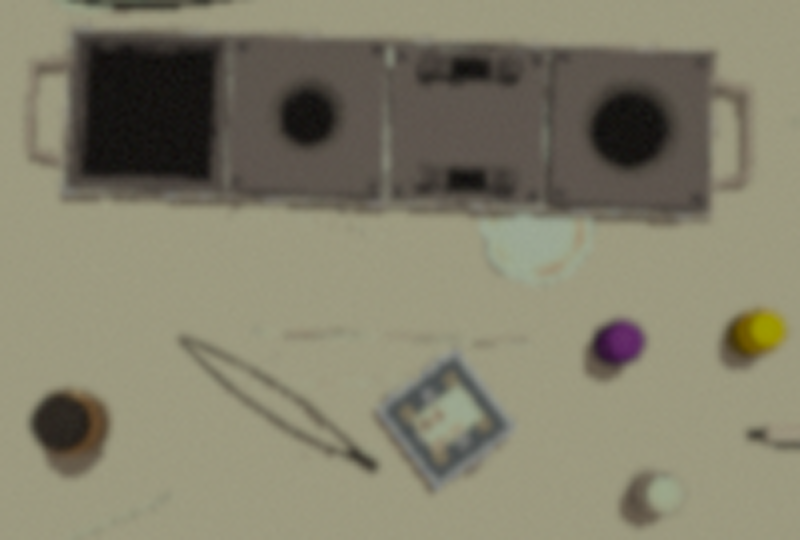

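View pics/scA.png

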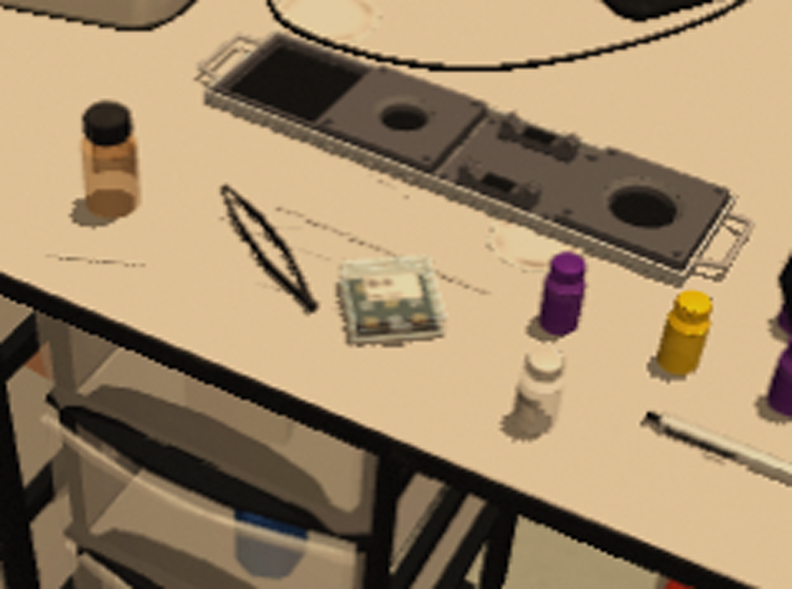

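The crops confirm the targets: the white vial at (409,298), the clear box at (356,280) and the amber vial at (262,282). The tray order along -y is pocket, small well, tweezer rests, large well. Next I measure positions.

Run:
```python
from h import *
z=np.load('top0.npz');d=z['d'];P=cloud('top',d);print(cal('top')[0][0,0])
def px(l): return [((x+.5)/4-.5+245,(y+.5)/4-.5+175) for x,y in l]
def q(name,l,zz): print(name,zz,np.round(ray('top',px(l),zz)[:,:2]*1000,1).tolist())
q('tray corners(insert TL,TR,BR,BL)',[(75,33),(714,52),(708,218),(64,198)],0.010)
q('pocket corners',[(83,43),(218,45),(210,182),(80,176)],0.0115)
q('small well',[(307,116)],0.0155)
q('saddles', [(470,69),(466,180)],0.018)
q('large well',[(630,129)],0.0155)
q('tw ends',[(182,338),(374,466)],0.006); q('tw mid',[(272,395)],0.006)
q('box corners L,T,R,B',[(378,411),(454,354),(512,426),(436,490)],0.018)
q('large cap',[(62,421)],0.071); q('small cap',[(663,494)],0.049)
for n,(u0,u1,v0,v1),(za,zb) in [('large',(245,285,265,300),(.06,.08)),('small',(395,425,285,315),(.04,.055)),('box',(335,378,260,302),(.012,.025)),('tub',(165,195,265,300),(.03,.04)),('tray',(255,430,180,232),(.013,.018))]:
    Q=P[v0:v1,u0:u1].reshape(-1,3); Q=Q[(Q[:,2]>za)&(Q[:,2]<zb)]
    print(n,len(Q),Q.mean(0).round(4),((Q.min(0)+Q.max(0))/2).round(4))
# scene
c=cal('scene');z=np.load('scene0.npz');S=cloud('scene',z['d'])
for n,(u0,u1,v0,v1),(za,zb) in [('large',(240,275,230,280),(.0,.08)),('small',(375,400,305,350),(.0,.055)),('tray',(280,460,210,300),(.014,.018)),('box',(325,362,285,320),(.012,.025))]:
    Q=S[v0:v1,u0:u1].reshape(-1,3); Q=Q[(Q[:,2]>za+.004)&(Q[:,2]<zb)]
    print(n,len(Q),Q.mean(0).round(4),Q.min(0).round(4),Q.max(0).round(4))
```

```text
451.8232647639096
tray corners(insert TL,TR,BR,BL) 0.01 [[630.3, -79.4], [616.2, -399.8], [532.9, -394.4], [546.4, -74.2]]
pocket corners 0.0115 [[624.8, -83.7], [622.7, -151.9], [553.4, -147.6], [557.2, -82.4]]
small well 0.0155 [[585.3, -196.3]]
saddles 0.018 [[607.5, -277.4], [552.0, -274.5]]
large well 0.0155 [[576.9, -356.0]]
tw ends 0.006 [[475.9, -133.0], [411.9, -227.8]]
tw mid 0.006 [[447.3, -177.7]]
box corners L,T,R,B 0.018 [[438.9, -229.9], [466.4, -267.3], [431.1, -295.0], [400.4, -257.7]]
large cap 0.071 [[434.9, -83.3]]
small cap 0.049 [[398.8, -362.2]]
large 174 [ 0.4352 -0.0824  0.0712] [ 0.4347 -0.0823  0.0677]
small 81 [ 0.3995 -0.3626  0.0488] [ 0.3999 -0.3628  0.0468]
box 656 [ 0.4353 -0.2637  0.0182] [ 0.4346 -0.2636  0.0178]
tub 219 [0.4322 0.084  0.0361] [0.4316 0.0838 0.035 ]
tray 2469 [ 0.5809 -0.2687  0.0156] [ 0.5822 -0.2368  0.0155]
large 578 [ 0.4283 -0.0881  0.0438] [ 0.4091 -0.1001  0.004 ] [0.5151 0.0143 0.0756]
small 422 [ 0.4065 -0.3626  0.028 ] [ 0.3864 -0.3756  0.0041] [ 0.4705 -0.3374  0.0519]<stdin>:20: RuntimeWarning: Mean of empty slice.
  ret = um.true_divide(
Traceback (most recent call last):
ValueError: zero-size array to reduction operation minimum which has no identity
```

Request:
servo_tool(motion=[[[0.35,0.45,0],0.024,60],[[0.7,0.9,0],0.048,60],[[0.7,0.9,0],0.072,60],[[0.7,0.9,0],0.096,50],[[0.7,0.9,0],0.12,50]])

```text
clock: 0.6
tool_pos: [0.3341, -0.4482, 0.2479]
ee_rot: [-3.141, 0.001, -0.358]
force: [-1.2, 0.5, -0.4]
width: 0.0425
```

Request:
servo_tool(motion=[[[0.25,0.4,0],0.024,50],[[0.5,0.8,0],0.04,50],[[0.5,0.8,0],0.058,50],[[0.5,0.8,0],0.058,50],[[0.5,0.8,0],0.058,50]])

```text
clock: 1.1
tool_pos: [0.3834, -0.3692, 0.2479]
ee_rot: [-3.141, 0.001, -0.005]
force: [-0.3, -0.2, -1.0]
width: 0.0426
```

Run:
```python
from h import *
s=get_state();print(s['clock'],s['tool_pos'],s['ee_rot'],s['width'])
c=cal('wrist');p,d=snapshot('wrist');cv2.imwrite('pics/w1.png',p);np.savez('w1.npz',p=p,d=d,K=c[0],D=c[1],R=c[2],t=c[3]);print(-c[2].T@c[3])
```

```text
1.1 [ 0.38335909 -0.36918607  0.24787941] [-3.14136182e+00  6.41204845e-04 -4.69748418e-03] 0.04262268855422097
[ 0.38271905 -0.28685409  0.37304537]
```

View pics/w1.png

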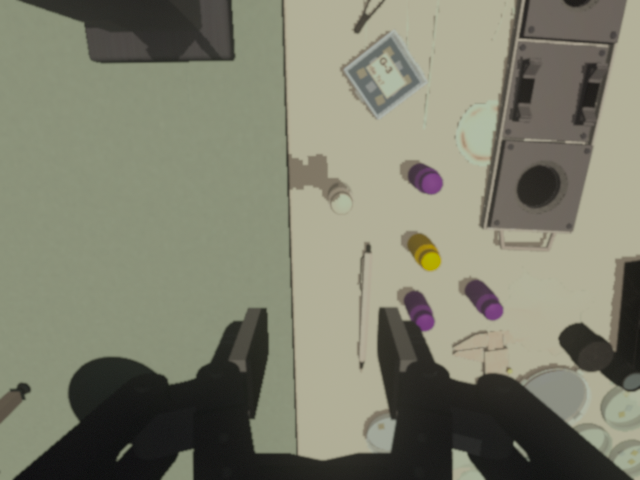

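The wrist view shows the white vial cap at (341,203), the box at (384,75) and the large well at (541,186). I'll measure all three here to compare with the top camera.

Run:
```python
from h import *
w=np.load('w1.npz');c=(w['K'],w['D'],w['R'],w['t']);P=cloud('wrist',w['d'],c)
print('cap',ray('wrist',[(341,203)],.049,c),'Lwell',ray('wrist',[(541,186)],.0155,c))
for n,(u0,u1,v0,v1),(za,zb) in [('small',(320,360,175,220),(.042,.055)),('smallbody',(320,360,175,220),(.01,.036)),('box',(335,430,25,125),(.012,.025))]:
    Q=P[v0:v1,u0:u1].reshape(-1,3); Q=Q[(Q[:,2]>za)&(Q[:,2]<zb)]
    print(n,len(Q),Q.mean(0).round(4),Q.min(0).round(4),Q.max(0).round(4))
    if n=='box': r=cv2.minAreaRect((Q[:,:2]*1000).astype(np.float32));print(r,cv2.boxPoints(r))
cv2.imwrite('pics/w1b.png',cv2.resize(w['p'][20:130,330:440],None,fx=5,fy=5,interpolation=cv2.INTER_CUBIC))
```

```text
cap [[ 0.39717308 -0.36186864  0.049     ]] Lwell [[ 0.57645862 -0.35460148  0.0155    ]]
small 404 [ 0.3974 -0.3622  0.0481] [ 0.3883 -0.3717  0.0421] [ 0.4063 -0.3537  0.0503]
smallbody 222 [ 0.3961 -0.356   0.0284] [ 0.3868 -0.3687  0.0101] [ 0.4081 -0.3523  0.0359]
box 4095 [ 0.4337 -0.263   0.0172] [ 0.3999 -0.2976  0.0121] [ 0.4682 -0.2292  0.0201]
((433.7021179199219, -263.51873779296875), (54.674560546875, 50.255699157714844), 36.9886360168457) [[ 396.748   -259.89542]
 [ 426.98468 -300.03738]
 [ 470.65625 -267.14206]
 [ 440.41956 -227.00009]]
```

View pics/w1b.png

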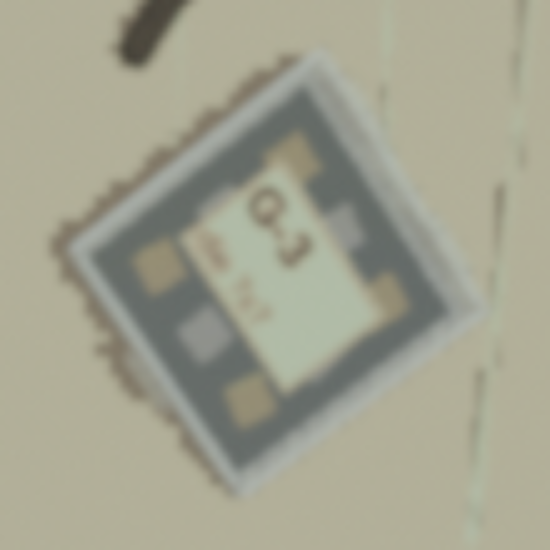

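Request:
servo_tool(motion=[[[0.145,0.07,-0.4],0,50],[[0.145,0.07,-0.8],0,50],[[0.145,0.07,-1.0],0,50]])

```text
clock: 1.45
tool_pos: [0.3966, -0.3617, 0.1438]
ee_rot: [-3.138, 0.004, -0.005]
force: [0.5, 0.2, -1.5]
width: 0.0425
```

Request:
servo_tool(motion=[[[0,0,-0.3],0,50],[[0,0,-0.6],0,50],[[0,0,-0.8],0,50],[[0,0,-1.0],0,50],[[0,0,-1.0],0,50]])

```text
clock: 1.95
tool_pos: [0.3959, -0.3613, 0.0445]
ee_rot: [-3.137, 0.005, -0.005]
force: [-0.7, 0.1, -0.1]
width: 0.0428
```

Request:
servo_tool(motion=[[[0,0,-0.09],0,50],[[0,0,-0.17],0,50],[[0,0,-0.17],0,40],[[0,0,-0.17],0,30],[[0,0,-0.17],0,25],[[0,0,-0.17],0,20],[[0,0,-0.17],0,15],[[0,0,-0.17],0,15],[[0,0,-0.17],0,15]], squeeze=25)

```text
clock: 2.85
tool_pos: [0.3984, -0.3623, 0.032]
ee_rot: [3.141, -0.001, -0.002]
force: [-0.1, 1.1, 3.8]
width: 0.0208
```

Request:
servo_tool(motion=[[[0,0,0.25],0,15],[[0,0,0.6],0,15],[[0,0,1.0],0,15]])

```text
clock: 3.15
tool_pos: [0.3973, -0.3612, 0.1304]
ee_rot: [-3.139, 0.003, -0.002]
force: [0.1, -1.1, -0.6]
width: 0.0207
```

Request:
servo_tool(motion=[[[0.3,0.27,0],0,15],[[0.6,0.54,0],0,15],[[0.93,0.83,0],0,15]])

```text
clock: 3.45
tool_pos: [0.4916, -0.2784, 0.1314]
ee_rot: [3.141, -0.0, -0.003]
force: [-0.0, -0.3, -0.5]
width: 0.0205
```

Request:
servo_tool(motion=[[[0.3,0.27,0],0,15],[[0.6,0.54,0],0,15],[[0.8,0.7,0],0,15],[[0.94,0.83,0],0,15],[[0.94,0.83,0],0,15],[[0.94,0.83,0],0,15]])

```text
clock: 4.05
tool_pos: [0.5847, -0.1962, 0.1308]
ee_rot: [3.141, 0.001, -0.001]
force: [0.3, 0.0, -0.9]
width: 0.0209
```

Run:
```python
from h import *
s=get_state();print(s['clock'],s['tool_pos'],s['ee_rot'],s['width'])
c=cal('wrist');p,d=snapshot('wrist');cv2.imwrite('pics/w2.png',p);np.savez('w2.npz',p=p,d=d,K=c[0],D=c[1],R=c[2],t=c[3]);print(-c[2].T@c[3])
```

```text
4.05 [ 0.58470152 -0.19622359  0.13076374] [ 3.14141990e+00  1.28270812e-03 -1.28680916e-03] 0.02085866063591845
[ 0.58386079 -0.11383848  0.25590087]
```

View pics/w2.png

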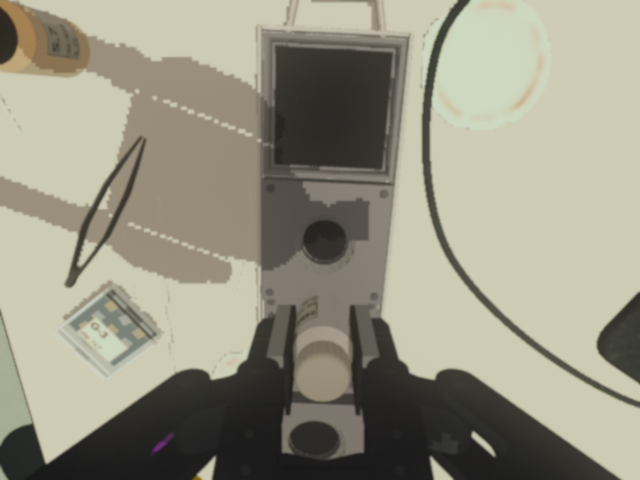

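The vial is held upright. The small well is at (325,241) and the pocket floor spans about (275,45) to (385,168). The tweezers run from (143,140) to (71,282).

Run:
```python
from h import *
w=np.load('w2.npz');c=(w['K'],w['D'],w['R'],w['t']);P=cloud('wrist',w['d'],c)
print('Swell',ray('wrist',[(325,241)],.0155,c)); cr=ray('wrist',[(275,45),(392,50),(384,170),(274,164)],.0115,c);print(cr,cr.mean(0))
tw=ray('wrist',[(143,139),(70,283),(94,225),(118,200)],.006,c);print('tw',tw,(tw[0]+tw[1])/2)
def well(c,P,u0,u1,v0,v1):
    Q=P[v0:v1,u0:u1].reshape(-1,3);Q=Q[(Q[:,2]<.009)&(Q[:,2]>0.002)];r=cv2.minEnclosingCircle((Q[:,:2]*1000).astype(np.float32));return len(Q),Q.mean(0),r
print(well(c,P,300,350,215,270))
Q=P[30:185,262:405].reshape(-1,3);Q=Q[(Q[:,2]<.0085)&(Q[:,2]>0.002)];print(len(Q),Q.mean(0),cv2.minAreaRect((Q[:,:2]*1000).astype(np.float32)))
cv2.imwrite('pics/w2b.png',cv2.resize(w['p'][125:300,50:180],None,fx=3.4,fy=3.4,interpolation=cv2.INTER_CUBIC))
```

```text
Swell [[ 0.58503459 -0.19358509  0.0155    ]]
[[ 0.55767438 -0.08217655  0.0115    ]
 [ 0.62165663 -0.08472756  0.0115    ]
 [ 0.62015391 -0.15038347  0.0115    ]
 [ 0.55477382 -0.14678786  0.0115    ]] [ 0.58856469 -0.11601886  0.0115    ]
tw [[ 0.4760731  -0.13231406  0.006     ]
 [ 0.41266866 -0.22652994  0.006     ]
 [ 0.43672356 -0.18579646  0.006     ]
 [ 0.45503288 -0.16950222  0.006     ]] [ 0.44437088 -0.179422    0.006     ]
(1599, array([ 0.5845878 , -0.19728359,  0.00575876]), ((584.5285034179688, -196.89675903320312), 14.953715324401855))
16400 [ 0.58900343 -0.11469522  0.00557857] ((589.7440795898438, -115.80252075195312), (85.75715637207031, 83.98048400878906), 87.38677978515625)
```

View pics/w2b.png

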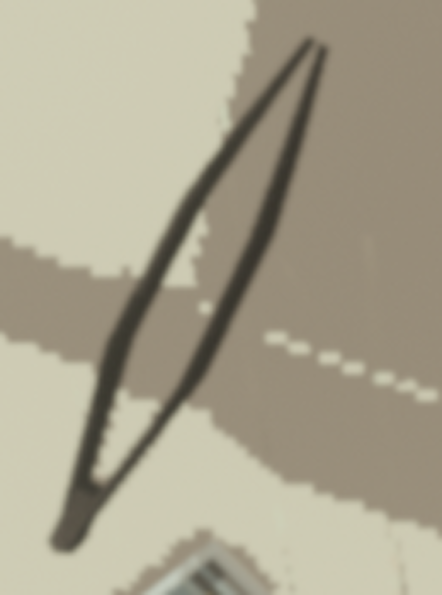

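The small well floor is centred at (0.5845, -0.1969), so the vial is within 1 mm of its axis. I lower it now.

Request:
servo_tool(motion=[[[0,-0.005,-0.35],0,15],[[0,-0.005,-0.6],0,15],[[0,-0.005,-0.75],0,15],[[0,-0.005,-0.85],0,15],[[0,-0.005,-0.92],0,15],[[0,-0.005,-0.92],0,15],[[0,-0.005,-0.925],0,15],[[0,-0.005,-0.925],0,15]])

```text
clock: 4.9
tool_pos: [0.5857, -0.1968, 0.0401]
ee_rot: [3.141, -0.002, -0.001]
force: [-0.4, 0.4, -0.6]
width: 0.021
```

Request:
servo_tool(motion=[[[0,0,-0.01],0,15],[[0,0,-0.02],0,15],[[0,0,-0.02],0,15],[[0,0,-0.02],0,25],[[0,0,-0.02],0,35],[[0,0,-0.02],0,45],[[0,0,-0.02],0,45],[[0,0,-0.02],0,45]])

```text
clock: 5.7
tool_pos: [0.5849, -0.1965, 0.0365]
ee_rot: [-3.141, 0.0, -0.002]
force: [0.9, 0.6, 0.5]
width: 0.0387
```

Request:
servo_tool(motion=[[[0,0,0.15],0,45],[[0,0,0.4],0,45],[[0,0,0.8],0,45],[[0,0,1],0,45]])

```text
clock: 6.1
tool_pos: [0.5862, -0.197, 0.1421]
ee_rot: [3.14, -0.005, -0.002]
force: [1.0, -0.3, 0.5]
width: 0.0383
```

Request:
servo_tool(motion=[[[-0.35,0.04,0],-0.02,45],[[-0.7,0.08,0],-0.04,45],[[-1,0.12,0],-0.06,45],[[-1,0.12,0],-0.08,45],[[-1,0.12,0],-0.094,45]])

```text
clock: 6.6
tool_pos: [0.4845, -0.1846, 0.1385]
ee_rot: [-3.141, -0.002, -0.597]
force: [0.3, 0.1, 0.4]
width: 0.0384
```

Request:
servo_tool(motion=[[[-0.3,0.03,-0.2],0,45],[[-0.41,0.045,-0.5],0,45],[[-0.41,0.045,-0.8],0,45],[[-0.41,0.045,-0.9],0,45],[[-0.41,0.045,-0.9],0,45],[[-0.41,0.045,-0.9],0,45]])

```text
clock: 7.2
tool_pos: [0.445, -0.1804, 0.0486]
ee_rot: [-3.141, -0.002, -0.592]
force: [-0.5, 0.1, 0.5]
width: 0.0384
```

Run:
```python
from h import *
s=get_state();print(s['clock'],s['tool_pos'],s['ee_rot'],s['width'])
c=cal('wrist');p,d=snapshot('wrist');cv2.imwrite('pics/w3.png',p);np.savez('w3.npz',p=p,d=d,K=c[0],D=c[1],R=c[2],t=c[3])
```

```text
7.2 [ 0.44500789 -0.18040734  0.04860162] [-3.14127438e+00 -2.11097111e-03 -5.92073253e-01] 0.03839903164342948
```

View pics/w3.png

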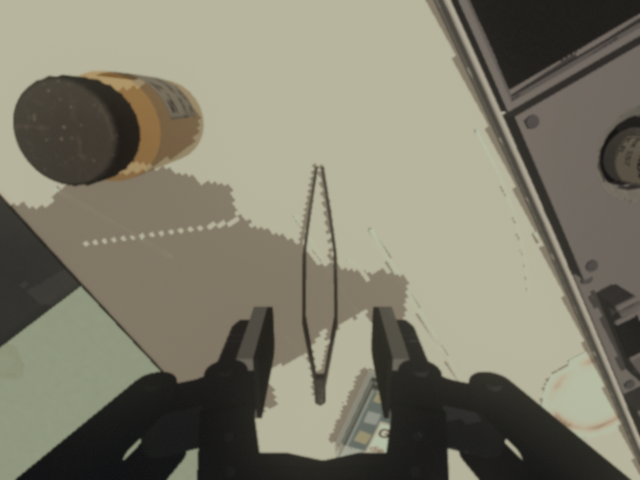

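The tweezers lie parallel to and centred between the fingers, with their axis at column 320. I descend and grip.

Request:
servo_tool(motion=[[[-0.005,0,-0.1],0,45],[[-0.005,0,-0.2],0,45],[[-0.005,0,-0.28],0,45],[[-0.005,0,-0.29],0,45],[[-0.005,0,-0.29],0,35],[[-0.005,0,-0.29],0,25],[[-0.005,0,-0.29],0,15],[[-0.005,0,-0.29],0,8],[[-0.005,0,-0.29],0,8],[[-0.005,0,-0.29],0,8]], squeeze=25)

```text
clock: 8.25
tool_pos: [0.4438, -0.1802, 0.0182]
ee_rot: [-3.142, -0.001, -0.592]
force: [0.3, -0.2, 2.5]
width: 0.0146
```

Request:
servo_tool(motion=[[[0,0,0.25],0,8],[[0,0,0.6],0,8],[[0,0,1.0],0,8],[[0.0,0,1.0],0,8]])

```text
clock: 8.65
tool_pos: [0.4462, -0.1813, 0.1244]
ee_rot: [-3.14, -0.01, -0.592]
force: [0.0, -0.4, 0.6]
width: 0.0148
```

Request:
servo_tool(motion=[[[0.2,-0.2,0],-0.023,8],[[0.4,-0.4,0],-0.046,8],[[0.6,-0.6,0],-0.069,8],[[0.8,-0.8,0],-0.092,8],[[1,-0.96,0],-0.115,8],[[1,-0.96,0],-0.138,8],[[1,-0.96,0],-0.164,8],[[1,-0.96,0],-0.164,8]])

```text
clock: 9.45
tool_pos: [0.5434, -0.276, 0.1166]
ee_rot: [3.14, 0.001, -1.625]
force: [-0.4, -0.5, 0.3]
width: 0.015
```

Request:
servo_tool(motion=[[[0.2,0,-0.1],0,8],[[0.37,0,-0.2],0,8],[[0.37,0,-0.3],0,8],[[0.37,0,-0.3],0,8],[[0.37,0,-0.3],0,8]])

```text
clock: 9.95
tool_pos: [0.5797, -0.2759, 0.0873]
ee_rot: [3.14, 0.0, -1.622]
force: [0.7, -0.2, -0.0]
width: 0.0149
```

Run:
```python
from h import *
s=get_state();print(s['clock'],s['tool_pos'],s['ee_rot'],s['width'])
c=cal('wrist');p,d=snapshot('wrist');cv2.imwrite('pics/w4.png',p);np.savez('w4.npz',p=p,d=d,K=c[0],D=c[1],R=c[2],t=c[3])
p,d=snapshot('top');cv2.imwrite('pics/t4.png',cv2.resize(p[165:305,230:440],None,fx=3.8,fy=3.8,interpolation=cv2.INTER_CUBIC))
```

```text
9.95 [ 0.57971742 -0.2759015   0.08732167] [ 3.14023564e+00  4.05246209e-04 -1.62155290e+00] 0.014911382060218742
```

View pics/w4.png

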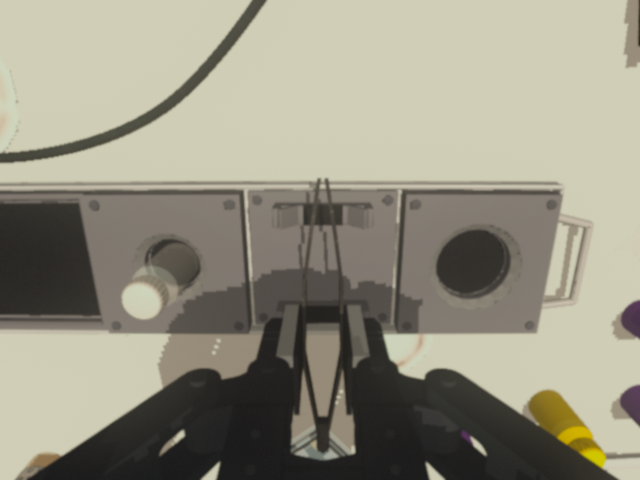

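View pics/t4.png

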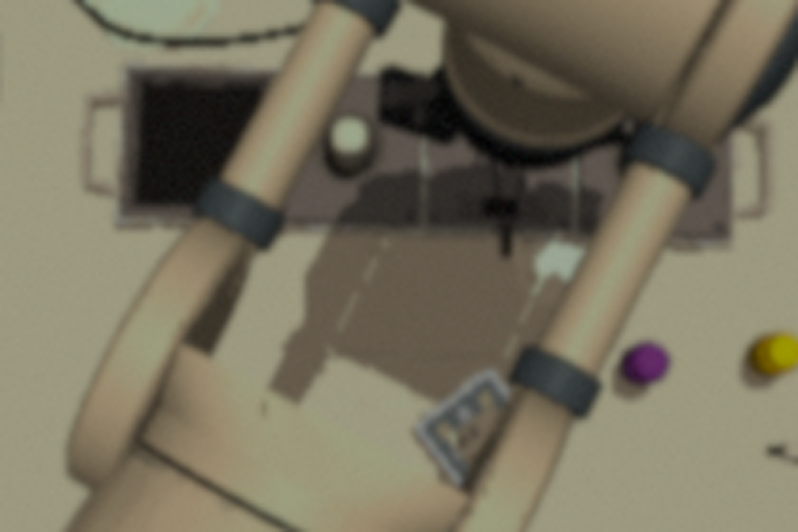

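The small vial stands in its well. The held tweezers point straight at the middle of the far saddle at (322,215), so I lower them.

Request:
servo_tool(motion=[[[0.005,0,-0.2],0,8],[[0.005,0,-0.35],0,8],[[0.005,0,-0.46],0,8],[[0.005,0,-0.52],0,8],[[0.005,0,-0.54],0,8],[[0.005,0,-0.545],0,8],[[0.005,0,-0.545],0,8]])

```text
clock: 10.75
tool_pos: [0.5814, -0.2762, 0.034]
ee_rot: [-3.141, -0.0, -1.623]
force: [0.2, 0.2, -0.9]
width: 0.015
```

Request:
servo_tool(motion=[[[0,0,-0.01],0,8],[[0,0,-0.015],0,8],[[0,0,-0.015],0,8],[[0,0,-0.015],0,15],[[0,0,-0.015],0,25],[[0,0,-0.015],0,35],[[0,0,-0.015],0,40],[[0,0,-0.015],0,40]])

```text
clock: 11.55
tool_pos: [0.5811, -0.276, 0.0318]
ee_rot: [-3.141, 0.0, -1.623]
force: [0.4, -0.5, -0.9]
width: 0.0344
```

Request:
servo_tool(motion=[[[0,0,0.15],0,40],[[0,0,0.4],0,40],[[0,0,0.8],0,40],[[0,0,1],0,40],[[0,0,1],0,40]])

```text
clock: 12.05
tool_pos: [0.583, -0.277, 0.1385]
ee_rot: [-3.133, -0.004, -1.623]
force: [-0.0, -0.1, -0.2]
width: 0.0345
```

Run:
```python
from h import *
s=get_state();print(s['clock'],s['tool_pos'],s['ee_rot'],s['width'])
c=cal('wrist');p,d=snapshot('wrist');cv2.imwrite('pics/w5.png',p);np.savez('w5.npz',p=p,d=d,K=c[0],D=c[1],R=c[2],t=c[3])
```

```text
12.05 [ 0.58301055 -0.27704438  0.13846162] [-3.13293466 -0.00409793 -1.6226424 ] 0.0345291047057874
```

View pics/w5.png

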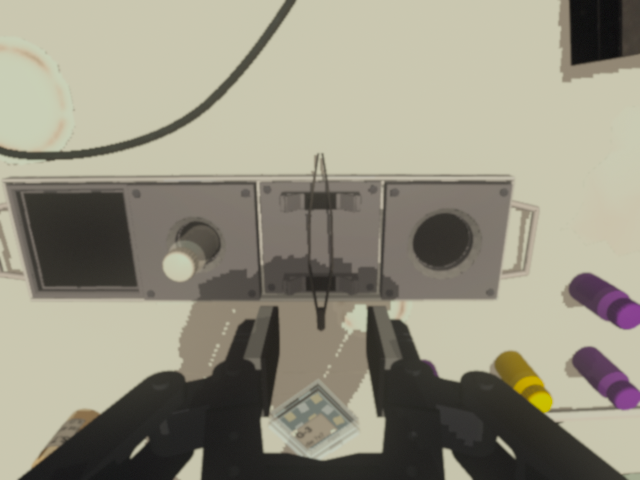

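The tweezers lie across both saddles, with their ends at (320,154) and (321,327). Next is the box. First I'll get the fingertip depth at a wide opening from the wrist camera.

Request:
servo_tool(motion=[[[-0.35,0.03,0],0.023,80],[[-0.7,0.06,0],0.046,80],[[-1,0.09,0],0.069,80],[[-1,0.09,0],0.092,80],[[-1,0.09,0],0.111,80]])

```text
clock: 12.6
tool_pos: [0.4796, -0.2666, 0.1304]
ee_rot: [3.141, 0.002, -0.92]
force: [0.3, 0.2, 0.0]
width: 0.0684
```

Request:
servo_tool(motion=[[[-0.3,0.02,-0.2],0,80],[[-0.475,0.035,-0.5],0,80],[[-0.475,0.035,-0.6],0,80],[[-0.475,0.035,-0.7],0,80],[[-0.475,0.035,-0.7],0,80],[[-0.475,0.035,-0.7],0,80]])

```text
clock: 13.2
tool_pos: [0.4346, -0.2638, 0.0626]
ee_rot: [-3.141, -0.001, -0.925]
force: [0.0, 0.2, 0.4]
width: 0.0686
```

Run:
```python
from h import *
s=get_state();print(s['clock'],s['tool_pos'],s['ee_rot'],s['width'])
c=cal('wrist');p,d=snapshot('wrist');cv2.imwrite('pics/w6.png',p)
P=cloud('wrist',d,c)
yaw=s['ee_rot'][2];x=np.array([np.cos(yaw),np.sin(yaw)]);y=np.array([-x[1],x[0]])
rel=P[...,:2]-s['tool_pos'][:2];a=rel@x;b=rel@y;h=P[...,2]
m=(np.abs(b)<.015)&(np.abs(a)>.028)&(np.abs(a)<.06)&(h>.03)&(h<.12)
for sgn in(1,-1):
    k=m&(a*sgn>0)
    if k.sum(): print(sgn,k.sum(),'z low',np.percentile(h[k],[0,2,10])-s['tool_pos'][2],'a',np.percentile(a[k],[0,5,95,100]))
    k=k&(h<np.percentile(h[k],5)+.004);print('tip a',a[k].min(),a[k].max())
k=(np.abs(a)<.04)&(np.abs(b)<.04)&(h>.014)&(h<.022)
r=cv2.minAreaRect((np.c_[a[k],b[k]]*1000).astype(np.float32));print(r)
```

```text
13.2 [ 0.43458339 -0.26379043  0.06258837] [-3.14112054e+00 -1.03542116e-03 -9.24771476e-01] 0.0685972503268928
1 13160 z low [-0.01080393 -0.00404385  0.0080682 ] a [0.02877684 0.03317602 0.05824318 0.05999994]
tip a 0.03287537767543163 0.04709394764919682
-1 12563 z low [-0.01170079 -0.00432168  0.00708387] a [-0.05999798 -0.05856756 -0.03479343 -0.02819019]
tip a -0.04879690143093125 -0.03449567763744872
((-0.7132663726806641, -1.2891254425048828), (53.392005920410156, 50.25576400756836), 89.71881866455078)
```

View pics/w6.png

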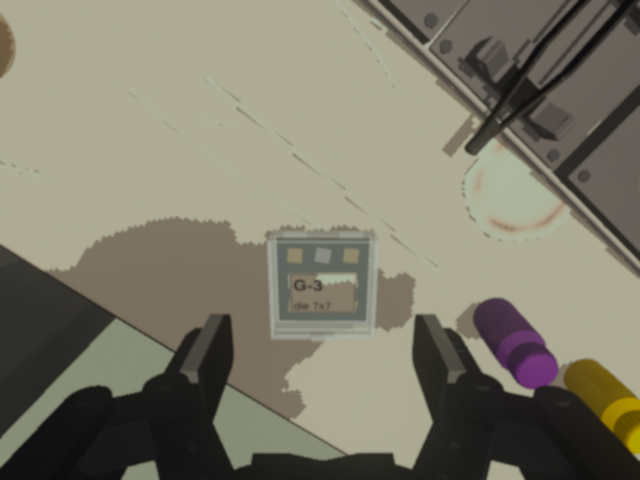

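Request:
servo_tool(motion=[[[-0.01,0,-0.15],0,80],[[-0.01,0,-0.3],0,80],[[-0.01,0,-0.4],0,80],[[-0.01,0,-0.42],0,80],[[-0.01,0,-0.42],0,70],[[-0.01,0,-0.42],0,62],[[-0.01,0,-0.42],0,56],[[-0.01,0,-0.42],0,50],[[-0.01,0,-0.42],0,50],[[-0.01,0,-0.42],0,50]], squeeze=30)

```text
clock: 14.25
tool_pos: [0.433, -0.2638, 0.0205]
ee_rot: [-3.141, -0.001, -0.925]
force: [0.3, -0.4, 4.4]
width: 0.0494
```

Request:
servo_tool(motion=[[[0,0,0.2],0,50],[[0,0,0.5],0,50],[[0,0,0.9],0,50],[[0,0,1.0],0,50]])

```text
clock: 14.65
tool_pos: [0.434, -0.2645, 0.1245]
ee_rot: [-3.14, -0.006, -0.925]
force: [0.3, 0.1, 0.2]
width: 0.0492
```

Request:
servo_tool(motion=[[[0.2,0.2,0],0.023,50],[[0.45,0.4,0],0.046,50],[[0.65,0.6,0],0.069,50],[[0.8,0.75,0],0.092,50],[[0.8,0.75,0],0.115,50],[[0.8,0.75,0],0.139,50]])

```text
clock: 15.25
tool_pos: [0.5126, -0.1876, 0.1183]
ee_rot: [-3.141, 0.002, -0.045]
force: [-0.2, 0.0, -0.7]
width: 0.0491
```

Request:
servo_tool(motion=[[[0.3,0.3,0],0,50],[[0.6,0.55,0],0,50],[[0.76,0.725,-0.2],0,50],[[0.76,0.725,-0.4],0,50],[[0.76,0.725,-0.5],0,50],[[0.76,0.725,-0.5],0,50]])

```text
clock: 15.85
tool_pos: [0.5869, -0.1158, 0.0667]
ee_rot: [-3.141, 0.005, -0.053]
force: [-0.7, 0.6, -1.2]
width: 0.0496
```

Run:
```python
from h import *
s=get_state();print(s['clock'],s['tool_pos'],s['ee_rot'],s['width'])
c=cal('wrist');p,d=snapshot('wrist');cv2.imwrite('pics/w7.png',p)
P=cloud('wrist',d,c)
```

```text
15.85 [ 0.58689506 -0.11578707  0.06670169] [-3.14073413  0.00525948 -0.05271253] 0.04955992100601232
```

View pics/w7.png

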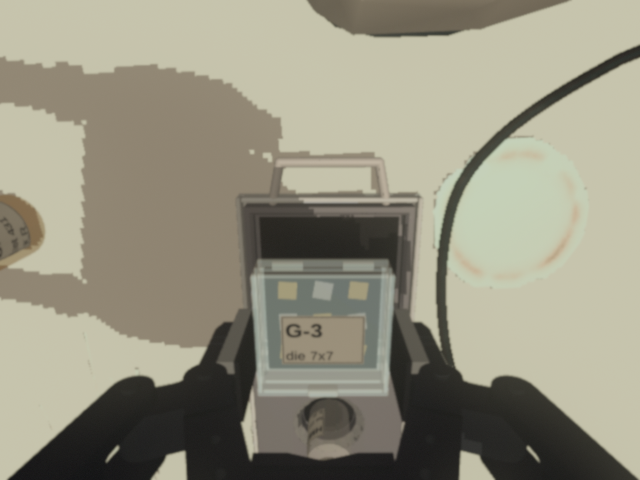

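The box is aligned over the pocket, square and within a couple of millimetres. I lower it.

Request:
servo_tool(motion=[[[0.01,0,-0.15],0,50],[[0.01,0,-0.28],0,50],[[0.01,0,-0.36],0,50],[[0.01,0,-0.4],0,50],[[0.01,0,-0.42],0,50],[[0.01,0,-0.42],0,50],[[0.01,0,-0.42],0,50]])

```text
clock: 16.6
tool_pos: [0.5899, -0.1161, 0.0283]
ee_rot: [3.141, -0.001, -0.053]
force: [-0.2, -0.6, -0.6]
width: 0.0496
```

Request:
servo_tool(motion=[[[0,0,-0.01],0,50],[[0,0,-0.02],0,50],[[0,0,-0.02],0,50],[[0,0,-0.02],0,58],[[0,0,-0.02],0,65],[[0,0,-0.02],0,70],[[0,0,-0.02],0,70]])

```text
clock: 17.3
tool_pos: [0.5895, -0.116, 0.0257]
ee_rot: [-3.142, 0.0, -0.053]
force: [0.5, -0.4, -0.5]
width: 0.06
```

Request:
servo_tool(motion=[[[0,0,0.15],0,70],[[0,0,0.4],0,70],[[0,0,0.8],0,70],[[0,0,1],0,70],[[0,0,1],0,70]])

```text
clock: 17.8
tool_pos: [0.5917, -0.1165, 0.1321]
ee_rot: [3.14, -0.009, -0.053]
force: [0.4, 0.8, 0.1]
width: 0.06
```

Run:
```python
from h import *
s=get_state();print(s['clock'],s['tool_pos'],s['ee_rot'],s['width'])
c=cal('wrist');p,d=snapshot('wrist');cv2.imwrite('pics/w8.png',p)
P=cloud('wrist',d,c)
Q=P.reshape(-1,3);k=(np.abs(Q[:,0]-.589)<.04)&(np.abs(Q[:,1]+.116)<.04)&(Q[:,2]>.019)&(Q[:,2]<.03);Q=Q[k]
print(len(Q),Q.mean(0),np.percentile(Q[:,2],[5,95]),cv2.minAreaRect((Q[:,:2]*1000).astype(np.float32)))
# large vial cap
Q=P.reshape(-1,3);k=(np.abs(Q[:,0]-.435)<.03)&(np.abs(Q[:,1]+.083)<.03)&(Q[:,2]>.064)&(Q[:,2]<.078);Q=Q[k];print(len(Q),Q.mean(0) if len(Q) else 0)
```

```text
17.8 [ 0.59171668 -0.11654651  0.13207611] [ 3.13979309 -0.00901289 -0.05255304] 0.06002059792408667
6554 [ 0.58883088 -0.11277802  0.02284685] [0.02169279 0.02395112] ((588.6896362304688, -115.31560516357422), (53.54343032836914, 50.06856155395508), 86.9327163696289)
1192 [ 0.44213414 -0.08191298  0.06933705]
```

View pics/w8.png

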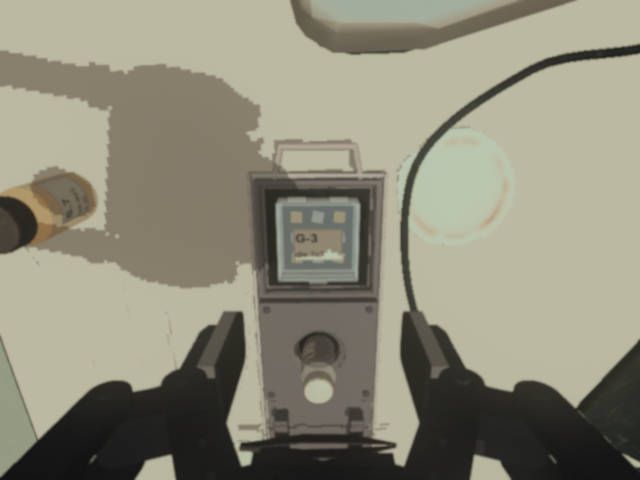

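The box is flat in the pocket (top at z 0.023) and roughly 1 mm off centre. The large vial is last.

Request:
servo_tool(motion=[[[-0.35,0.08,0],0,70],[[-0.7,0.16,0],0,70],[[-1,0.2,0],0,70]])

```text
clock: 18.15
tool_pos: [0.4874, -0.0953, 0.1238]
ee_rot: [-3.141, 0.004, -0.052]
force: [0.1, 0.3, 0.0]
width: 0.0598
```

Request:
servo_tool(motion=[[[-0.3,0.08,0],0,70],[[-0.545,0.13,0],0,70],[[-0.545,0.13,0],0,70],[[-0.545,0.13,0],0,70],[[-0.545,0.13,0],0,70]])

```text
clock: 18.65
tool_pos: [0.4355, -0.0831, 0.1253]
ee_rot: [-3.141, 0.0, -0.053]
force: [-0.1, 0.1, -0.1]
width: 0.0591
```

Run:
```python
from h import *
s=get_state();print(s['clock'],s['tool_pos'],s['ee_rot'],s['width'])
c=cal('wrist');p,d=snapshot('wrist');cv2.imwrite('pics/w9.png',p)
P=cloud('wrist',d,c)
Q=P.reshape(-1,3);k=(np.abs(Q[:,0]-.435)<.022)&(np.abs(Q[:,1]+.083)<.03)&(Q[:,2]>.067)&(Q[:,2]<.078);Q=Q[k]
if len(Q): print(len(Q),Q.mean(0),Q.min(0),Q.max(0))
```

```text
18.65 [ 0.43545917 -0.08313911  0.12534421] [-3.14148524e+00  4.91050560e-04 -5.27242869e-02] 0.05908312115757113
2287 [ 0.43327991 -0.08019243  0.07071831] [ 0.41967218 -0.09437408  0.06706805] [ 0.44685565 -0.06760114  0.0729636 ]
```

View pics/w9.png

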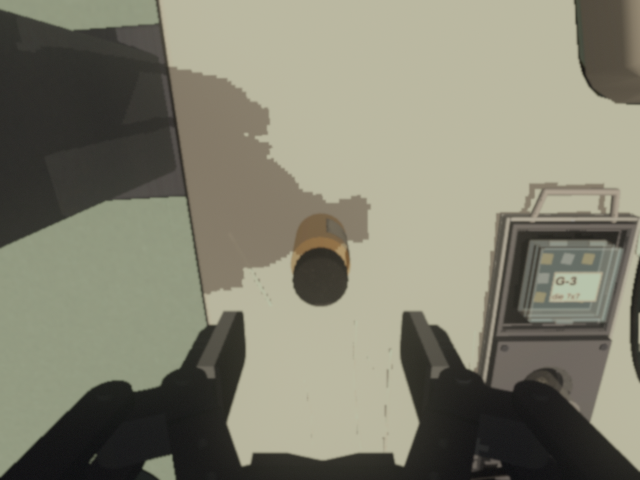

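Request:
servo_tool(motion=[[[-0.012,0.015,-0.2],0,70],[[-0.012,0.015,-0.4],0,70],[[-0.012,0.015,-0.6],0,70],[[-0.012,0.015,-0.75],0,70],[[-0.012,0.015,-0.87],0,70],[[-0.012,0.015,-0.91],0,70],[[-0.012,0.015,-0.91],0,70]])

```text
clock: 19.4
tool_pos: [0.4338, -0.0815, 0.0344]
ee_rot: [-3.141, 0.001, -0.053]
force: [-0.1, -0.6, -0.0]
width: 0.0598
```

Request:
servo_tool(motion=[[[0,0,0],0,60],[[0,0,0],0,50],[[0,0,0],0,44],[[0,0,0],0,38],[[0,0,0],0,34],[[0,0,0],0,30],[[0,0,0],0,28],[[0,0,0],0,28]], squeeze=25)

```text
clock: 20.2
tool_pos: [0.4343, -0.0816, 0.0354]
ee_rot: [3.141, -0.001, -0.053]
force: [0.7, -0.2, 4.6]
width: 0.031
```

Request:
servo_tool(motion=[[[0,0,0.25],0,28],[[0,0,0.6],0,28],[[0,0,1.0],0,28],[[0,0,1.0],0,28]])

```text
clock: 20.6
tool_pos: [0.4361, -0.0821, 0.1405]
ee_rot: [3.14, -0.009, -0.053]
force: [0.2, -0.1, -1.0]
width: 0.0308
```

Request:
servo_tool(motion=[[[0.16,-0.3,0],0,28],[[0.32,-0.6,0],0,28],[[0.47,-0.91,0],0,28]])

```text
clock: 20.9
tool_pos: [0.481, -0.1732, 0.1336]
ee_rot: [-3.141, 0.001, -0.052]
force: [0.3, 0.6, 0.2]
width: 0.0308
```

Request:
servo_tool(motion=[[[0.16,-0.3,0],0,28],[[0.32,-0.6,0],0,28],[[0.47,-0.91,0],0,28]])

```text
clock: 21.2
tool_pos: [0.528, -0.2645, 0.1331]
ee_rot: [-3.14, 0.002, -0.053]
force: [0.4, -0.5, -0.3]
width: 0.0307
```

Request:
servo_tool(motion=[[[0.16,-0.3,0],0,28],[[0.32,-0.6,0],0,28],[[0.42,-0.8,0],0,28],[[0.48,-0.92,0],0,28],[[0.48,-0.92,0],0,28],[[0.48,-0.92,0],0,28]])

```text
clock: 21.8
tool_pos: [0.5754, -0.3551, 0.1332]
ee_rot: [-3.14, 0.002, -0.053]
force: [-1.0, 0.1, -1.6]
width: 0.0309
```

Run:
```python
from h import *
s=get_state();print(s['clock'],s['tool_pos'],s['ee_rot'],s['width'])
c=cal('wrist');p,d=snapshot('wrist');cv2.imwrite('pics/w10.png',p)
P=cloud('wrist',d,c).reshape(-1,3)
k=(np.hypot(P[:,0]-.577,P[:,1]+.356)<.03)&(P[:,2]<.009)&(P[:,2]>.002);Q=P[k];print(len(Q),cv2.minEnclosingCircle((Q[:,:2]*1000).astype(np.float32)) if len(Q) else 0)
k=(np.hypot(P[:,0]-.577,P[:,1]+.356)<.02)&(P[:,2]>.165)&(P[:,2]<.178);Q=P[k];print('cap',len(Q),Q.min(0),Q.max(0))
```

```text
21.8 [ 0.57538488 -0.3550859   0.13317809] [-3.14002002e+00  2.13385603e-03 -5.28490228e-02] 0.03092407578314605
2787 ((576.5278930664062, -356.5733337402344), 20.015459060668945)
cap 6587 [ 0.56042209 -0.36801514  0.16500151] [ 0.59326947 -0.34016166  0.17552513]
```

View pics/w10.png

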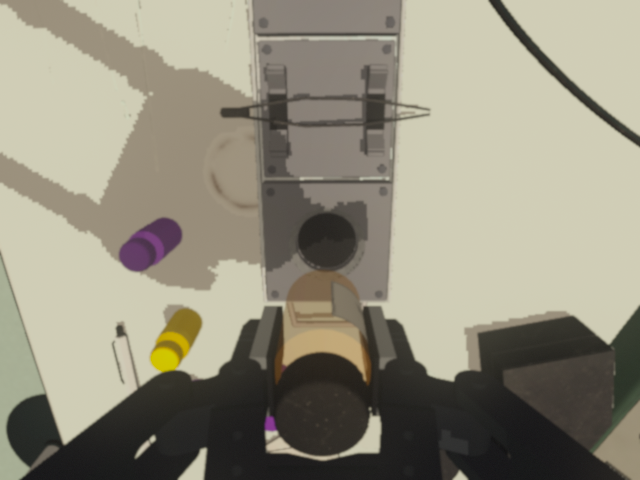

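The large well floor is centred at (0.5765, -0.3566) with radius 20.0 mm, and the cap centre is at about (0.577, -0.354). I shift 2 mm in -y while lowering.

Request:
servo_tool(motion=[[[0,-0.02,-0.3],0,28],[[0,-0.02,-0.55],0,28],[[0,-0.02,-0.72],0,28],[[0,-0.02,-0.82],0,28],[[0,-0.02,-0.88],0,28],[[0,-0.02,-0.92],0,28],[[0,-0.02,-0.92],0,28],[[0,-0.02,-0.92],0,28]])

```text
clock: 22.65
tool_pos: [0.5763, -0.3579, 0.044]
ee_rot: [3.141, -0.001, -0.053]
force: [0.4, -0.8, 0.6]
width: 0.0309
```

Request:
servo_tool(motion=[[[0,0,-0.01],0,28],[[0,0,-0.03],0,28],[[0,0,-0.03],0,28],[[0,0,-0.03],0,28]])

```text
clock: 23.05
tool_pos: [0.5763, -0.3579, 0.0409]
ee_rot: [3.141, -0.002, -0.053]
force: [-0.3, -0.1, 3.9]
width: 0.0306
```

Contact shows (3.9 N at z 0.041), so the vial is on the floor. I release it.

Request:
servo_tool(motion=[[[0,0,0],0,34],[[0,0,0],0,42],[[0,0,0],0,50],[[0,0,0],0,58],[[0,0,0],0,65],[[0,0,0],0,65]])

```text
clock: 23.65
tool_pos: [0.5757, -0.3575, 0.0394]
ee_rot: [-3.141, 0.0, -0.053]
force: [0.1, 0.3, 0.2]
width: 0.0556
```

Request:
servo_tool(motion=[[[0,0,0.15],0,65],[[0,0,0.4],0,65],[[0,0,0.8],0,65],[[0,0,1],0,65]])

```text
clock: 24.05
tool_pos: [0.5768, -0.3582, 0.1455]
ee_rot: [3.138, -0.005, -0.053]
force: [-0.8, -0.5, 0.3]
width: 0.0558
```

Request:
servo_tool(motion=[[[-0.3,-0.2,0.3],0,65],[[-0.6,-0.6,0.6],0,65],[[-0.9,-1,1],0,65],[[-0.9,-1,1],0,65],[[-0.9,-1,1],0,65]])

```text
clock: 24.55
tool_pos: [0.4845, -0.4603, 0.2449]
ee_rot: [3.136, -0.005, -0.057]
force: [0.6, 0.3, -0.4]
width: 0.0555
```

Request:
servo_tool(motion=[[[-0.4,-0.4,0],0,65],[[-0.8,-0.8,0],0,65],[[-0.9,-0.9,0],0,65],[[-0.9,-0.9,0],0,65]])

```text
clock: 24.95
tool_pos: [0.3935, -0.5491, 0.2387]
ee_rot: [-3.141, 0.002, -0.056]
force: [0.0, 0.4, -0.2]
width: 0.0557
```

Run:
```python
from h import *
s=get_state();print(s['clock'],s['tool_pos'],s['width'])
p,d=snapshot('top');cv2.imwrite('pics/t11.png',p);P=cloud('top',d).reshape(-1,3)
cv2.imwrite('pics/t11b.png',cv2.resize(p[165:305,235:445],None,fx=3.8,fy=3.8,interpolation=cv2.INTER_CUBIC))
P0=cloud('top',np.load('top0.npz')['d']).reshape(-1,3)
def m(P,x,y,r,a,b):
    k=(np.hypot(P[:,0]-x,P[:,1]-y)<r)&(P[:,2]>a)&(P[:,2]<b);Q=P[k];return len(Q),Q.mean(0).round(4)
print('large',m(P,.5765,-.3566,.025,.07,.085)); print('small',m(P,.5845,-.197,.02,.048,.062)); print('box',m(P,.589,-.116,.037,.019,.03)); print('tub',m(P,.432,.084,.025,.03,.04),m(P0,.432,.084,.025,.03,.04))
q,_=snapshot('scene');cv2.imwrite('pics/s11.png',q)
```

```text
24.95 [ 0.39347599 -0.54911763  0.23874805] 0.05570441182398571
large (176, array([ 0.5748, -0.3575,  0.0769]))
small (73, array([ 0.5841, -0.1976,  0.0543]))
box (650, array([ 0.5884, -0.1143,  0.0236]))
tub (221, array([0.4322, 0.0838, 0.0361])) (219, array([0.4322, 0.084 , 0.0361]))
```

View pics/t11.png

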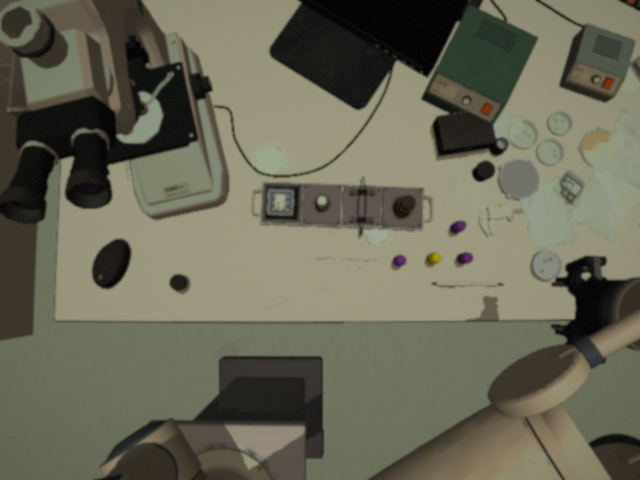

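View pics/t11b.png

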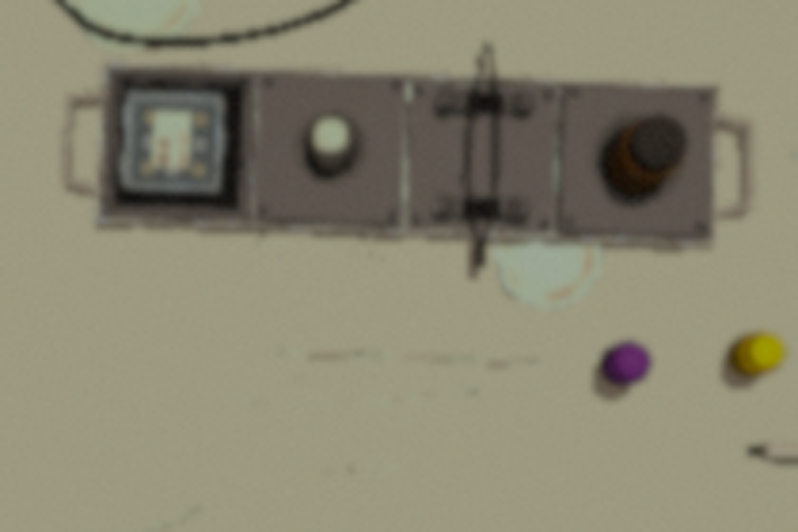

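Everything is seated and the robot is clear of the scene. The tub reads unmoved, and the pen is still at the same pixels (432–503, 285). Handing in.

```bash
python3 -c "
from station import hand_in,get_state
print(hand_in())"
```

```text
the job is handed in; nothing more can be done
None
```

The kit is laid up in the tray and I handed the job in at about 25 s of the 88 s allowed. I placed the small vial first, then the tweezers, the chip box and the large vial.

My last checks were by camera and depth, with the arm withdrawn:

| Item | Height (mm above bench) | Position |
|---|---|---|
| Small vial | top 54.3, expected 54.5 | about 1 mm from the well axis |
| Large vial | top 76.9, expected 76.5 | about 2 mm from the well axis |
| Chip box | top 23.6, expected 23.5 | flat, 1–2 mm off the pocket centre |
| Tweezers | not measured | in both saddles, about 2–3 mm off centre lengthwise, parallel to the rests |

- **Left in place:** the lens tub moved less than 1 mm by depth. The pen sits at the same pixels as at the start.
- **Forces:** the highest I read was under 5 N, against the 40 N and 120 N limits.
- **Disagreements:** no check failed, but the cameras differed by up to about 2 mm on positions. That is within their stated calibration accuracy and well inside the tolerances.

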